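Replace the rejected part in the kit case and shut it

ROBOT

A 6-joint arm with a two-finger parallel gripper is mounted at the origin on the work surface. World frame = base frame: x ahead of the robot, y to its left, z up, the work surface at z = 0. Lengths are in m, angles in rad, forces in N, time in s.
With the tool pointing down it reaches from about 0.225 to 0.875 m from the base axis. Payload 3.4 kg.
Tool frame: the origin (TCP) lies at the very end of the fingers, on their centre line; the grasp point (between the pads) lies 19 mm behind it (manip.tcp_to_grasp is the distance from the TCP to the grasp point, in m); z points along the fingers, y is the line along which they close (so a half turn about z gives the same grasp; the last joint's range is limited). The gripper opens to 85 mm and grips with 20 to 120 N. Pads are 22 mm wide; open, the fingers measure 114 mm over their backs; the gripper's body (76 mm by 85 mm) begins 54 mm behind the grasp point. The pads swing forward as they close: fully open they stand 13 mm farther back than shut.
Start: joints at [-0.121, 0.276, 1.505, -0, 1.361, -0.121], TCP at [0.575, -0, 0.231] pointing down, gripper open.
Joint ranges: [-2.89, 2.89], [-0.75, 2.08], [0.22, 2.7], [-1.18, 4.32], [0.11, 2.71], [-2.7, 2.7]. Speed limits (rad/s): [2.57, 2.57, 3.14, 3.14, 3.14, 3.14].

INTERFACE

Orientations are given as a unit quaternion [w, x, y, z].
In Python, from rig import status, get_image, job, manip gives the robot as it stands.
- The arm moves only by the tool apply_moves, never from a script. Its arguments are lists of equal length, an entry for each row: "xyz": the shift along the tool's x, y, z each as a share of 0.3 m, from -1 to 1, a list of three; "rot": the turn, a rotation vector about the tool's x, y, z each as a share of 60 degrees, from -1 to 1, a list of three; "hand": the opening, from -1 (shut) to 1 (fully open). A call has 1 to 8 rows; each row shifts and turns the commanded pose from where the row before left it, along the tool's axes as they then stand; what a row does not reach is not made up. A row lasts 1/8 s, in which the tool goes at most 62.5 mm and 10.7 degrees, less where a joint would pass 70% of its speed; a pose out of reach is approached as far as the arm can. A call with a number of a shift or a turn outside -1 to 1 is refused whole. A call with a gripper value outside its range is refused whole. The fingers move at their own pace and stop on an object; "force" is the grip in N (left out, the last holds). Time passes only in rows, so rows that do not move let the fingers close. It gives the time, the measured TCP pose, the force, the opening and the grip force at its end, in the units of the state.
- status.get_state(): the state, without advancing time (a new reading comes with each control period).
- get_image(name): name is "scene" or "side" or "wrist"; returns a dict with "pixels" (384x512x3 uint8, red, green, blue), "fovy" (degrees; the focal length in pixels is half the picture's height over the tangent of half this angle, whatever the lens; pixels are square), "cx", "cy" (the principal point, pixels), "dist" ([k1, k2, p1, p2, k3] as OpenCV has them; the pictures are not rectified), "origin" and "orientation" of the camera in the world; the wrist camera has in their place "tool_from_camera" (4x4, takes a point from camera to tool coordinates, whose origin is the TCP and whose axes are the flange's). Camera axes: x right, y down, z forward; pixel columns grow to the right and rows downward; lengths in m; the calibration is good to about 2 mm. A picture is of the moment at which its call begins: read the wrist's pose just before it. There is no depth.
- job.sign_off(): hands the job in; it is judged then, once.
The state is a dict: "clock": time; "qpos": joint angles; "qd": joint speeds; "effort": joint torques, N m; "position": TCP position; "ee_rot": TCP orientation; "contact_force": force on the tool from outside, world axes, zero at the start; "moment": the same for the moment, N m; "width": finger opening in m; "gripper_force": force on a finger pad.
Only numpy, scipy, OpenCV 4.12 (cv2) and the standard library are available. Lean on these libraries where they do the work, as an engineer would, in place of code of your own. Each camera call takes 0.05 s, during which the arm holds its last target. There are 200 camera calls.

TASK

The kit case should hold one nut, one link plate and one sleeve, but one of them was faulty and now lies in the small square reject tray. Take the good spare of that same kind out of its green stock bin and set it inside the case's empty compartment; then close the lid fully, and after that slide the latch fully home. Leave the rejected part, the other parts and the other things on the bench where they are.

Things in the scene. Friction and masses are not known exactly. Their poses are not given: they have to be found in the camera images.
- spare_nut: The good spare in its stock bin: a large plain steel hexagon nut lying flat, 36 across its flats, 18 high, 21 bore; origin at the centre of its underside; body x is normal to one pair of flats (the others every 60 degrees). (Sizes in mm.)
- spare_link: The good spare in its stock bin: a flat plain steel link plate with two 10 holes, 56 long (body y) x 24 wide (body x) x 12 thick, lying flat; origin at the centre of its underside. (Sizes in mm.)
- spare_sleeve: The good spare in its stock bin: a plain steel spacer sleeve (tube) standing on end, outer diameter 30, bore 20, 34 tall (body z); origin at the centre of its underside. (Sizes in mm.)
- kit_nut: The kit's own nut, the same size and shape as spare_nut, same origin and axes; it lies in a compartment of the case, or, if it is the faulty one, in the reject tray. (Sizes in mm.)
- kit_link: The kit's own link, the same size and shape as spare_link, same origin and axes; it lies in a compartment of the case, or, if it is the faulty one, in the reject tray. (Sizes in mm.)
- kit_sleeve: The kit's own sleeve, the same size and shape as spare_sleeve, same origin and axes; it lies in a compartment of the case, or, if it is the faulty one, in the reject tray. (Sizes in mm.)
- nut_bin: Fixed open-topped green steel picking bin that holds the spare nut: outside 150 (body x) x 116 (body y), walls 4; the back wall (+x) and the rear of the sides are 60 high, the front lip (-x) and the front 45 of the sides 32 high. Origin at the centre of its underside, its inner floor 4 above that. The three bins look alike and stand in a row in any order. (Sizes in mm.)
- link_bin: Fixed open-topped green steel picking bin that holds the spare link: outside 150 (body x) x 116 (body y), walls 4; the back wall (+x) and the rear of the sides are 60 high, the front lip (-x) and the front 45 of the sides 32 high. Origin at the centre of its underside, its inner floor 4 above that. The three bins look alike and stand in a row in any order. (Sizes in mm.)
- sleeve_bin: Fixed open-topped green steel picking bin that holds the spare sleeve: outside 150 (body x) x 116 (body y), walls 4; the back wall (+x) and the rear of the sides are 60 high, the front lip (-x) and the front 45 of the sides 32 high. Origin at the centre of its underside, its inner floor 4 above that. The three bins look alike and stand in a row in any order. (Sizes in mm.)
- reject_tray: Fixed square aluminium tray, 90 x 90 x 22 high, walls 4, inner floor 7 above the bench, with the one faulty part in it. Origin at the centre of its underside. (Sizes in mm.)
- case: Fixed grey plastic kit case, 150 (body x) x 270 (body y) x 50 high, walls 5, with two cross walls that make three compartments in a row along body y, each 140 (x) x 83 (y) inside, lined with black rubber. Lid hinged along the +x side, sliding latch outside the -x side. Body x points roughly to world +y, body y roughly to world -x. Origin at the centre of its underside. (Sizes in mm.)
- slot0 (a point): Centre of the floor of the case's compartment at the -y end (body y of the case), 7 above the bench; axes as the case. Its walls rise 43 above this. (Sizes in mm.)
- slot1 (a point): Centre of the floor of the case's compartment at the middle (body y of the case), 7 above the bench; axes as the case. Its walls rise 43 above this. (Sizes in mm.)
- slot2 (a point): Centre of the floor of the case's compartment at the +y end (body y of the case), 7 above the bench; axes as the case. Its walls rise 43 above this. (Sizes in mm.)
- case_hinge (a point): Middle of the lid's hinge line, on the top of the case's +x wall, 50 above the bench; the hinge runs along the case's body y; axes as the case. (Sizes in mm.)
- lid (a joint): Angle of the flat grey lid (150 from hinge to free edge, 270 wide, 6 thick) in rad: 0 closed flat on the case, about 1.57 upright, stops at 1.9. A stiff hinge: it stays where it is left. It starts open. (Sizes in mm.)
- lid_edge (a point): Middle of the lid's free edge (150 from the hinge, mid thickness). A steel lug 26 wide sticks out 24 beyond the edge, centred 26 towards case +y from here. (Sizes in mm.)
- latch (a joint): Travel of the steel latch slide in m: 0 open, 0.035 fully home (towards the case's body +y), with its tongue over the lug of the closed lid. Stiff (1.5 N), stays where it is left. (Sizes in mm.)
- latch_grip (a point): Top centre of the latch's upright fin, 86 above the bench; the fin is 12 thick along the slide direction (case y), 22 wide (case x) and 30 tall, standing on a 26 x 30 x 6 slide, on a ledge 50 above the bench. (Sizes in mm.)
- screwdriver: Bystander: a screwdriver lying on the bench, origin under its centre, handle towards its -x. (Sizes in mm.)
- tape_roll: Bystander: a paper-coloured roll of tape lying flat, outer diameter 76, 25 high; origin at the centre of its underside. (Sizes in mm.)
- spray_can: Bystander: a standing can, diameter 52, 130 tall; origin at the centre of its underside. (Sizes in mm.)
There are look-alikes about, which are no part of the job. Leave any pink look-alike of the spare_sleeve alone.

How it is judged:
By the outcome, as a careful person would: the job done as asked, in the order asked, and still so for the second after the job is handed in, with the robot touching nothing.
It also fails if it takes over 54 s, if anything falls off the work surface, if the arm or the gripper's body presses on something with over 40 N, if the wrist force passes 120 N, or if a joint passes its speed limit or range.

## Working session

There is one attempt and no reset: what is moved stays moved. The work goes in short steps, Python scripts to look and compute and a tool call to move; the robot and the scene stay as the last step left them, time stands still between calls to the robot, and variables do not carry over. Pictures are saved under pics/ and viewed, at most 10 in all, crops included, and the job is handed in when it is done.

Besides the shell and the picture viewer there is one more tool, called after ">>>" by a JSON object that holds its "api" and its "payload", one argument or row to a line. apply_moves: Moves the arm, as the interface text tells. Its arguments: {"type":"object","properties":{"xyz":{"type":"array","items":{"type":"array","items":{"type":"number","minimum":-1,"maximum":1}}},"rot":{"type":"array","items":{"type":"array","items":{"type":"number","minimum":-1,"maximum":1}}},"hand":{"type":"array","items":{"type":"number"}},"force":{"type":"number"}},"required":["xyz","rot","hand"]}

```bash
ls; mkdir -p pics; cat > h.py <<'E'
import numpy as np, cv2
from scipy.spatial.transform import Rotation as R
from rig import status, get_image, job, manip
def q2R(q): return R.from_quat([q[1],q[2],q[3],q[0]]).as_matrix()
def cam(name):
    s=status.get_state(); d=get_image(name)
    f=192/np.tan(np.radians(d["fovy"])/2)
    K=np.array([[f,0,d["cx"]],[0,f,d["cy"]],[0,0,1.]])
    if "tool_from_camera" in d:
        T=np.array(d["tool_from_camera"]); Rt=q2R(s["ee_rot"])
        Rc=Rt@T[:3,:3]; o=Rt@T[:3,3]+np.array(s["position"])
    else: Rc=q2R(d["orientation"]); o=np.array(d["origin"])
    c=dict(K=K,D=np.array(d["dist"],float),R=Rc,o=o)
    return np.array(d["pixels"]),c
def snap(name,tag):
    im,c=cam(name); cv2.imwrite(f"pics/{tag}.png",im[:,:,::-1]); np.save(f"pics/{tag}.npy",c,allow_pickle=True); return im,c
def load(tag): return cv2.imread(f"pics/{tag}.png"), np.load(f"pics/{tag}.npy",allow_pickle=True).item()
def ray(c,uv):
    p=cv2.undistortPoints(np.array([[uv]],float),c["K"],c["D"])[0,0]
    d=c["R"]@np.array([p[0],p[1],1]); return c["o"],d/np.linalg.norm(d)
def onz(c,uv,z):
    o,d=ray(c,uv); return o+d*(z-o[2])/d[2]
def tri(obs):
    A=np.zeros((3,3));b=np.zeros(3)
    for c,uv in obs:
        o,d=ray(c,uv);P=np.eye(3)-np.outer(d,d);A+=P;b+=P@o
    x=np.linalg.solve(A,b); return x,[np.linalg.norm((np.eye(3)-np.outer(ray(c,u)[1],ray(c,u)[1]))@(x-c["o"])) for c,u in obs]
def proj(c,X):
    X=np.atleast_2d(X).astype(float); rv=cv2.Rodrigues(c["R"].T)[0]
    return cv2.projectPoints(X,rv,-c["R"].T@c["o"],c["K"],c["D"])[0][:,0]
E
python3 - <<'E'
from h import *
ims=[]
for n in ["scene","side","wrist"]:
    im,c=snap(n,n+"0"); print(n,c["o"],c["R"][:,2],c["K"][0,0]); ims.append(im)
a=cv2.resize(np.hstack(ims[:2]),(800,300)); b=ims[2]
cv2.imwrite("pics/m0.png",ims[0][:,:,::-1].repeat(1,0))
print(status.get_state(), manip.tcp_to_grasp)
E
```

```text
pics
scene [ 0.93704634 -0.66102408  0.53896623] [-0.43056609  0.72771964 -0.53388853] 395.2324126280302
side [0.03522859 0.47949665 0.63035103] [ 0.60415776 -0.54189796 -0.5842431 ] 371.71765702116477
wrist [0.57484735 0.06694449 0.3733468 ] [-0.00291786 -0.27152537 -0.96242686] 305.00454541092614
{'clock': 0.15, 'qpos': array([-1.20986232e-01,  2.76437915e-01,  1.50584838e+00, -2.04257964e-05,
        1.36068205e+00, -1.21009447e-01]), 'qd': array([-0.00165853, -0.00197955, -0.00258483, -0.00121382,  0.00059665,
        0.00115687]), 'effort': array([ 9.65923646e-04, -4.17143512e+01, -2.46032345e+01, -1.26433165e-04,
        7.58384820e-03, -3.43765259e-05]), 'position': array([5.74607024e-01, 4.29704603e-05, 2.30642743e-01]), 'ee_rot': array([-5.35372220e-04,  7.07096895e-01,  7.07116333e-01, -4.31977889e-04]), 'contact_force': array([ 0.07701397, -0.37596891, -0.47564033]), 'moment': array([ 0.01240118,  0.00140456, -0.02142827]), 'gripper_force': 0.0, 'width': 0.08514221305721335} 0.0187
```

```bash
python3 - <<'E'
import cv2
for n in ["scene","side"]:
    cv2.imwrite(f"pics/{n}0_big.png",cv2.resize(cv2.imread(f"pics/{n}0.png"),(800,600),interpolation=cv2.INTER_CUBIC))
E
```

```text
(no output)
```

View pics/scene0_big.png

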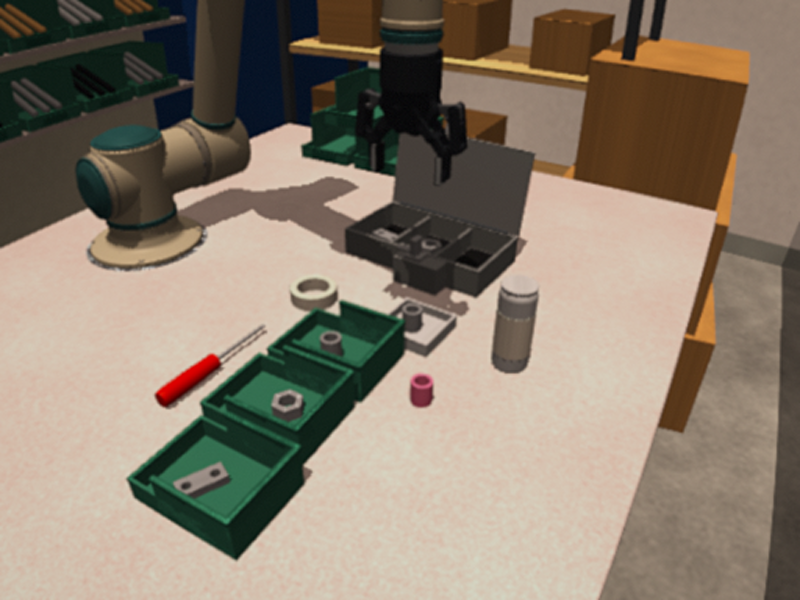

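View pics/side0_big.png

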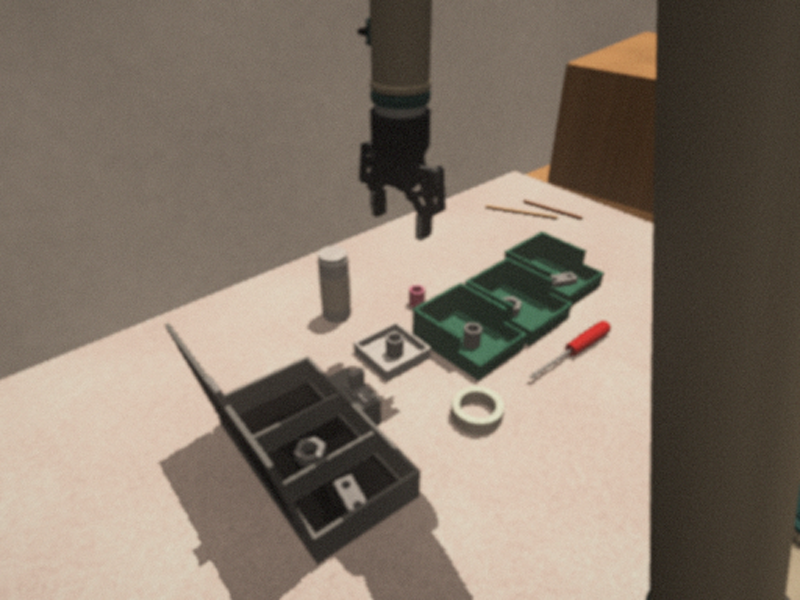

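```bash
python3 - <<'E'
import cv2,numpy as np
a,b=cv2.imread("pics/scene0.png"),cv2.imread("pics/side0.png")
def cr(im,x,y,w,h):
    p=cv2.resize(im[y:y+h,x:x+w],(400,300),interpolation=cv2.INTER_CUBIC)
    return cv2.convertScaleAbs(p,alpha=1.5,beta=15)
cv2.imwrite("pics/c1.png",np.vstack([np.hstack([cr(a,172,187,80,60),cr(b,262,182,80,60)]),np.hstack([cr(a,218,115,120,90),cr(b,115,225,160,120)])]))
E
```

```text
(no output)
```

View pics/c1.png

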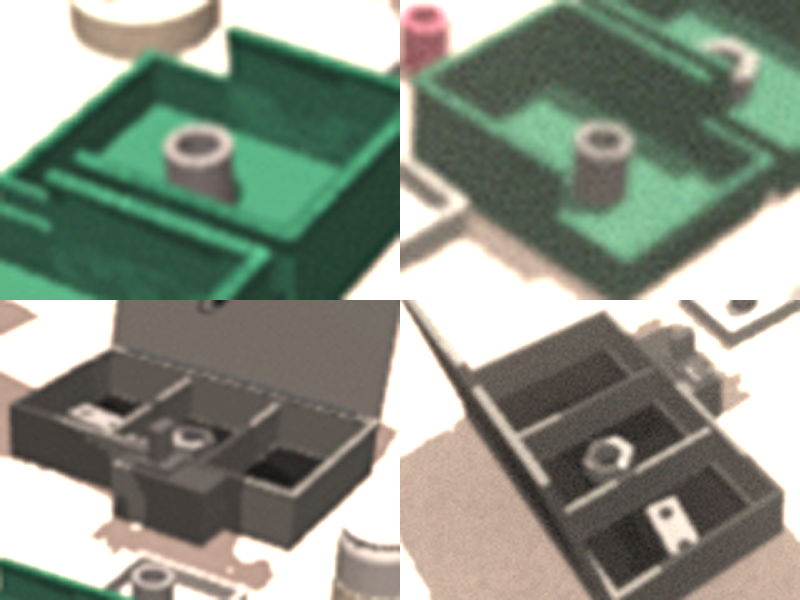

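```bash
python3 - <<'E'
from h import *
_,a=load("scene0");_,b=load("side0")
print("sleeve",tri([(a,(211.6,216)),(b,(302.8,210))]))
print("c -y-x",tri([(a,(305.9,172.6)),(b,(196.2,230.2))]))
print("c +y-x",tri([(a,(221.6,147.4)),(b,(267.8,301.8))]))
print("c +y+x",tri([(a,(252.5,129.4)),(b,(197.8,344.2))]))
print("c -y+x",onz(a,(331.1,151.9),.05))
E
```

```text
sleeve (array([ 0.51930225, -0.112931  ,  0.0379998 ]), [np.float64(0.0004066243531359335), np.float64(0.00040662435313584935)])
c -y-x (array([0.62409532, 0.14435533, 0.04974128]), [np.float64(0.000766720904715746), np.float64(0.0007667209047158037)])
c +y-x (array([0.36253189, 0.15722258, 0.04724569]), [np.float64(0.0002750927961190472), np.float64(0.00027509279611910966)])
c +y+x (array([0.37577787, 0.30772185, 0.04880872]), [np.float64(0.0006145826947887685), np.float64(0.0006145826947887213)])
c -y+x [0.63788097 0.286876   0.05      ]
```

>>> {"api": "apply_moves", "payload": {
  "xyz": [
    [-0.095,-0.046,0.08],
    [-0.095,-0.046,0.08],
    [-0.095,-0.046,0.08],
    [-0.092,-0.046,0.08],
    [0,0,0]
  ],
  "rot": [
    [0,0,0],
    [0,0,0],
    [0,0,0],
    [0,0,0],
    [0,0,0]
  ],
  "hand": [0.2,0.2,0.2,0.2,0.2],
  "force": 40
}}

```text
clock: 0.78
position: [0.5174, -0.1139, 0.1333]
ee_rot: [-0.002, 0.708, 0.706, -0.001]
contact_force: [0.3, 0.1, 0.3]
width: 0.0516
gripper_force: 0.0
```

```bash
python3 - <<'E'
from h import *
im,c=snap("wrist","w1"); s=status.get_state(); print(s["position"],s["width"],c["o"],c["R"])
_,a=load("scene0")
for uv,z in [((252,204),.06),((224.4,237),.06),((202.6,197.4),.032)]: print(onz(a,uv,z))
_,w0=load("wrist0"); P=[.5193,-.1129,.038]
print(proj(w0,P),proj(c,P))
i0=cv2.imread("pics/wrist0.png"); u,v=proj(w0,P)[0].astype(int); print(u,v)
x,y=np.clip(u-40,0,432),np.clip(v-45,0,294); print("crop0",x,y)
p=cv2.resize(i0[y:y+90,x:x+80],(400,450),interpolation=cv2.INTER_CUBIC)
p2=cv2.resize(im[:,:,::-1],(400,300)); p2=np.vstack([p2,np.zeros((150,400,3),np.uint8)])
cv2.imwrite("pics/c2.png",cv2.convertScaleAbs(np.hstack([p2,p]),alpha=1.3,beta=10))
E
```

```text
[ 0.51912259 -0.11330004  0.13460135] 0.051408369017950185 [ 0.51841398 -0.04720598  0.2762374 ] [[ 0.99997495 -0.00160788 -0.00689244]
 [-0.00341109 -0.96277192 -0.27029353]
 [-0.00620125  0.27031028 -0.96275329]]
[ 0.58681048 -0.05633329  0.06      ]
[ 0.59811538 -0.1795927   0.06      ]
[ 0.4542369  -0.05708594  0.032     ]
[[213.08314225 257.22777104]] [[260.72485875 188.89343233]]
213 257
crop0 173 212
```

View pics/c2.png

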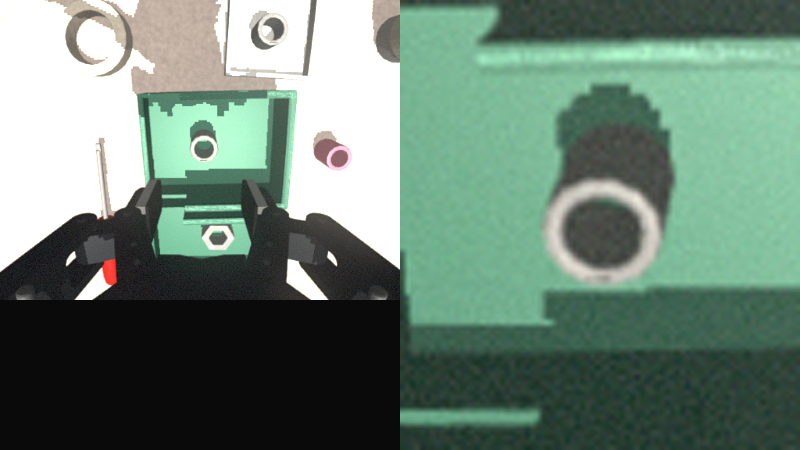

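>>> {"api": "apply_moves", "payload": {
  "xyz": [
    [0.001,0,0.135],
    [0,0,0.135],
    [0,0,0.1],
    [0,0,0.035],
    [0,0,0],
    [0,0,0],
    [0,0,0],
    [0,0,0]
  ],
  "rot": [
    [0,0,0],
    [0,0,0],
    [0,0,0],
    [0,0,0],
    [0,0,0],
    [0,0,0],
    [0,0,0],
    [0,0,0]
  ],
  "hand": [0.2,0.2,0.2,0.2,0.2,-1,-1,-1],
  "force": 40
}}

```text
clock: 1.82
position: [0.5211, -0.113, 0.0154]
ee_rot: [0.001, 0.707, 0.707, 0.001]
contact_force: [-0.2, 1.7, 6.6]
width: 0.0283
gripper_force: 39.7
```

>>> {"api": "apply_moves", "payload": {
  "xyz": [
    [0,0,0],
    [0,0,0],
    [0,0,0]
  ],
  "rot": [
    [0,0,0],
    [0,0,0],
    [0,0,0]
  ],
  "hand": [-1,-1,-1]
}}

```text
clock: 2.2
position: [0.5211, -0.113, 0.0154]
ee_rot: [0.001, 0.707, 0.707, 0.001]
contact_force: [-0.3, 1.3, 5.9]
width: 0.0283
gripper_force: 39.7
```

>>> {"api": "apply_moves", "payload": {
  "xyz": [
    [0,0,-0.08],
    [0,0,-0.16],
    [0,0,-0.16],
    [0,0,-0.16],
    [0,0,0],
    [0,0,0],
    [0,0,0],
    [0,0,0]
  ],
  "rot": [
    [0,0,0],
    [0,0,0],
    [0,0,0],
    [0,0,0.174],
    [0,0,0.174],
    [0,0,0.174],
    [0,0,0.174],
    [0,0,0.174]
  ],
  "hand": [-1,-1,-1,-1,-1,-1,-1,-1]
}}

```text
clock: 3.2
position: [0.5196, -0.1128, 0.1821]
ee_rot: [0.0, 0.947, 0.321, 0.0]
contact_force: [-0.0, -0.8, -0.8]
width: 0.0283
gripper_force: 39.9
```

>>> {"api": "apply_moves", "payload": {
  "xyz": [
    [0,0,0],
    [0,0,0],
    [0,0,0],
    [0,0,0],
    [0,0,0]
  ],
  "rot": [
    [0,0,0.174],
    [0,0,0.174],
    [0,0,0.174],
    [0,0,0.174],
    [0,0,0]
  ],
  "hand": [-1,-1,-1,-1,-1]
}}

```text
clock: 3.82
position: [0.5196, -0.1128, 0.182]
ee_rot: [0.0, 0.999, -0.034, 0.0]
contact_force: [0.3, 0.1, -0.9]
width: 0.0286
gripper_force: 39.9
```

>>> {"api": "apply_moves", "payload": {
  "xyz": [
    [0.025,-0.15,0],
    [0.025,-0.19,0],
    [0.025,-0.19,0],
    [0.025,-0.19,0],
    [0.025,-0.19,0],
    [0.022,-0.187,0],
    [0,0,0],
    [0,0,0]
  ],
  "rot": [
    [0,0,0],
    [0,0,0],
    [0,0,0],
    [0,0,0],
    [0,0,0],
    [0,0,0],
    [0,0,0],
    [0,0,0]
  ],
  "hand": [-1,-1,-1,-1,-1,-1,-1,-1]
}}

```text
clock: 4.82
position: [0.5861, 0.2122, 0.1816]
ee_rot: [0.001, 0.999, -0.033, -0.0]
contact_force: [0.3, -0.9, -0.8]
width: 0.0285
gripper_force: 40.0
```

```bash
python3 - <<'E'
from h import *
ims=[]
for n in ["scene","side","wrist"]:
    im,c=snap(n,n+"2"); ims.append(im[:,:,::-1])
s=status.get_state();print(s["position"],q2R(s["ee_rot"]).round(3),s["qpos"],s["width"],s["contact_force"])
sc=cv2.resize(ims[0][60:195,180:360],(400,300)); sd=cv2.resize(ims[1][150:360,80:360],(400,300))
w=cv2.resize(ims[2],(400,300))
cv2.imwrite("pics/c3.png",cv2.convertScaleAbs(np.vstack([np.hstack([sc,sd]),np.hstack([w,w*0])]),alpha=1.5,beta=10))
E
```

```text
[0.58639366 0.21107899 0.1819152 ] [[ 0.998 -0.07  -0.   ]
 [-0.07  -0.998 -0.   ]
 [-0.     0.    -1.   ]] [ 2.34185126e-01  3.77416678e-01  1.47684951e+00 -4.44532746e-04
  1.28757311e+00  1.87491927e+00] 0.028220862946490902 [-0.10356417  0.33113874 -1.41096298]
```

View pics/c3.png

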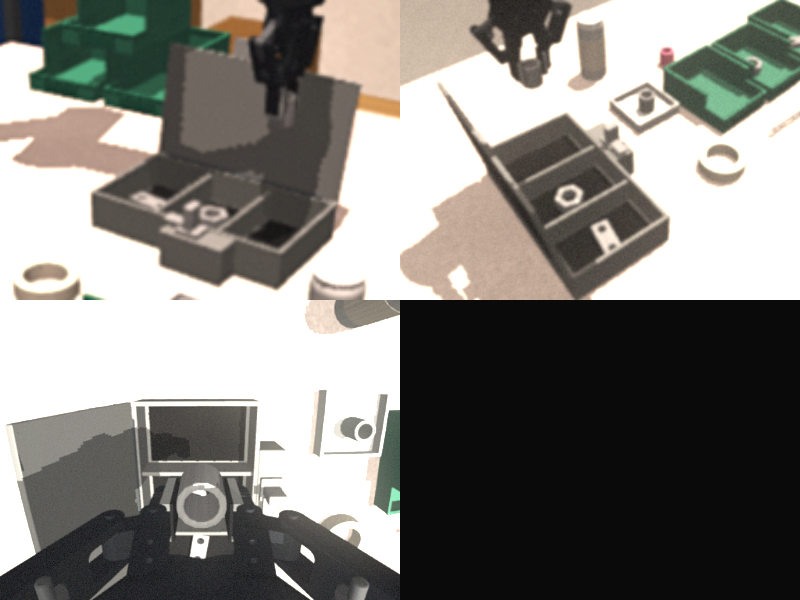

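```bash
python3 - <<'E'
from h import *
im,w=load("wrist2")
for uv in [(135,102),(257,101),(138,171),(255,171)]: print(onz(w,(uv[0]*1.28,uv[1]*1.28),.05))
c=np.array([.5001,.2240]);u=np.array([.07,.9975]);v=np.array([-.9975,.07])
for a,b in [(1,-1),(-1,-1),(1,1),(-1,1)]: print(a,b,c+u*a*.075+v*b*.135)
# lid free-edge corners from wrist/side/scene pics
_,a=load("scene2");_,b=load("side2")
def S(x,y): return (180+x*.45,60+y*.45)
def D(x,y): return (80+x*.7,150+y*.7)
print(tri([(a,S(358,82)),(b,D(42,82))]),tri([(a,S(170,43)),(b,D(42,82))]))
print("wrist lid near corner ray", onz(w,(10*1.28,125*1.28),.2),onz(w,(10*1.28,125*1.28),.19))
# latch fin top
print("fin scene", onz(a,S(192,205),.086))
E
```

```text
[0.63807795 0.28151145 0.05      ]
[0.62937152 0.14226362 0.05      ]
[0.55421537 0.28983798 0.05      ]
[0.54408249 0.14540648 0.05      ]
1 -1 [0.6400125 0.2893625]
-1 -1 [0.6295125 0.1397375]
1 1 [0.3706875 0.3082625]
-1 1 [0.3601875 0.1586375]
(array([0.63722115, 0.31574539, 0.19832675]), [np.float64(0.001249263033745956), np.float64(0.001249263033745767)]) (array([0.44565107, 0.31701276, 0.26090365]), [np.float64(0.07201469778708583), np.float64(0.07201469778708577)])
wrist lid near corner ray [0.64099348 0.31301912 0.2       ] [0.63987731 0.32169904 0.19      ]
fin scene [0.52016252 0.1286395  0.086     ]
```

>>> {"api": "apply_moves", "payload": {
  "xyz": [
    [0,0,0.12],
    [0,0,0.15],
    [0,0,0.15],
    [0,0,0.08],
    [0,0,0.03],
    [0,0,0.01],
    [0,0,0],
    [0,0,0]
  ],
  "rot": [
    [0,0,0],
    [0,0,0],
    [0,0,0],
    [0,0,0],
    [0,0,0],
    [0,0,0],
    [0,0,0],
    [0,0,0]
  ],
  "hand": [-1,-1,-1,-1,-1,-1,-1,-1]
}}

```text
clock: 5.98
position: [0.5874, 0.2126, 0.0211]
ee_rot: [-0.0, 0.999, -0.035, 0.001]
contact_force: [0.9, 0.6, 0.2]
width: 0.0282
gripper_force: 40.1
```

>>> {"api": "apply_moves", "payload": {
  "xyz": [
    [0,0,0.005],
    [0,0,0],
    [0,0,0],
    [0,0,0],
    [0,0,0],
    [0,0,0]
  ],
  "rot": [
    [0,0,0],
    [0,0,0],
    [0,0,0],
    [0,0,0],
    [0,0,0],
    [0,0,0]
  ],
  "hand": [-1,-1,0.15,0.15,0.15,0.15]
}}

```text
clock: 6.72
position: [0.5866, 0.2125, 0.0184]
ee_rot: [-0.0, 0.999, -0.035, 0.0]
contact_force: [-0.7, -0.6, -0.0]
width: 0.0491
gripper_force: 0.0
```

>>> {"api": "apply_moves", "payload": {
  "xyz": [
    [0,0,-0.05],
    [0,0,-0.15],
    [0,0,-0.15],
    [0,0,-0.15],
    [0,0,0],
    [0,0,0]
  ],
  "rot": [
    [0,0,0],
    [0,0,0],
    [0,0,0],
    [0,0,0],
    [0,0,0],
    [0,0,0]
  ],
  "hand": [0.15,0.15,0.15,0.15,-1,-1]
}}

```text
clock: 7.48
position: [0.5862, 0.2124, 0.1687]
ee_rot: [-0.0, 0.999, -0.035, 0.0]
contact_force: [0.6, -0.1, -0.7]
width: 0.0132
gripper_force: 0.0
```

```bash
python3 - <<'E'
from h import *
ims=[]
for n in ["scene","side","wrist"]:
    im,c=snap(n,n+"3"); ims.append(im[:,:,::-1])
s=status.get_state();print(s["position"],s["clock"])
sc=cv2.resize(ims[0][105:195,220:340],(400,300),interpolation=cv2.INTER_CUBIC); sd=cv2.resize(ims[1][210:330,130:290],(400,300),interpolation=cv2.INTER_CUBIC)
w=cv2.resize(ims[2],(400,300))
w2=cv2.resize(ims[2][120:360,120:440],(400,300))
cv2.imwrite("pics/c4.png",cv2.convertScaleAbs(np.vstack([np.hstack([sc,sd]),np.hstack([w,w2])]),alpha=1.5,beta=10))
E
```

```text
[0.5855568  0.21220159 0.16687082] 7.625
```

View pics/c4.png

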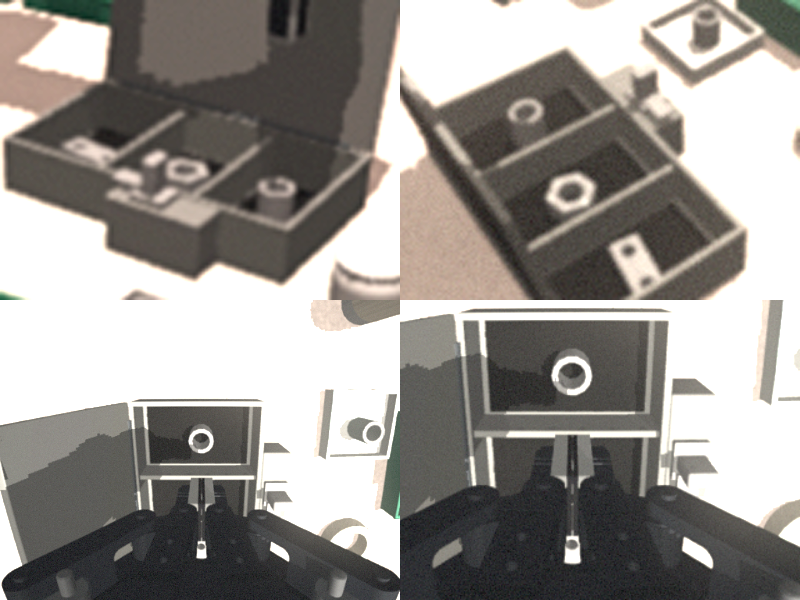

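>>> {"api": "apply_moves", "payload": {
  "xyz": [
    [0,0,-0.13],
    [0,0,-0.13],
    [0,0,-0.12],
    [-0.072,-0.184,0],
    [-0.072,-0.184,0],
    [-0.072,-0.184,0],
    [0,0,0],
    [0,0,0]
  ],
  "rot": [
    [0,0,0],
    [0,0,0],
    [0,0,0],
    [0,0,0],
    [0,0,0],
    [0,0,0],
    [0,0,0],
    [0,0,0]
  ],
  "hand": [-1,-1,-1,-1,-1,-1,-1,-1]
}}

```text
clock: 8.62
position: [0.5331, 0.3818, 0.281]
ee_rot: [0.001, 0.999, -0.034, -0.001]
contact_force: [-0.1, -0.4, 0.0]
width: -0.0002
gripper_force: 0.0
```

>>> {"api": "apply_moves", "payload": {
  "xyz": [
    [0,0,0.12],
    [0,0,0.12],
    [0,0,0.11],
    [0,0,0],
    [0,0,0]
  ],
  "rot": [
    [0,0,0],
    [0,0,0],
    [0,0,0],
    [0,0,0],
    [0,0,0]
  ],
  "hand": [-1,-1,-1,-1,-1]
}}

```text
clock: 9.25
position: [0.5346, 0.3815, 0.1785]
ee_rot: [-0.0, 0.999, -0.035, 0.001]
contact_force: [-0.6, 0.4, 0.6]
width: 0.0
gripper_force: 0.0
```

```bash
cat >> h.py <<'E'
def suv():
    s=status.get_state(); p=np.array(s["position"]); d=p[:2]-[.5054,.2988]
    print("t",s["clock"],"s",round(d@[.07,.9975],4),"v",round(d@[-.9975,.07],4),"z",round(p[2],4),"F",np.round(s["contact_force"],1),s["width"])
E
python3 - <<'E'
from h import *
suv()
E
```

```text
t 9.25 s 0.0846 v -0.0233 z 0.1785 F [-0.6  0.4  0.6] 3.564507473877179e-05
```

>>> {"api": "apply_moves", "payload": {
  "xyz": [
    [0,0.137,0],
    [0,0.054,0],
    [0,0.054,0],
    [0,0.054,0.005],
    [0,0.054,0.01],
    [0,0.05,0.018],
    [0,0.05,0.022],
    [0,0,0]
  ],
  "rot": [
    [0,0,0],
    [0,0,0],
    [0,0,0],
    [0,0,0],
    [0,0,0],
    [0,0,0],
    [0,0,0],
    [0,0,0]
  ],
  "hand": [-1,-1,-1,-1,-1,-1,-1,-1]
}}

```text
clock: 10.25
position: [0.523, 0.2449, 0.1596]
ee_rot: [0.001, 0.999, -0.035, -0.001]
contact_force: [-0.2, -0.2, 0.4]
width: 0.0002
gripper_force: 0.0
```

```bash
python3 - <<'E'
from h import *
suv()
i1,_=snap("scene","scene4"); i2,_=snap("side","side4")
cv2.imwrite("pics/c5.png",cv2.convertScaleAbs(np.hstack([cv2.resize(i1[60:195,180:360,::-1],(400,300)),cv2.resize(i2[150:360,80:360,::-1],(400,300))]),alpha=1.5,beta=10))
E
```

```text
t 10.25 s -0.0525 v -0.0213 z 0.1596 F [-0.2 -0.2  0.4] 0.00023402093470764688
```

View pics/c5.png

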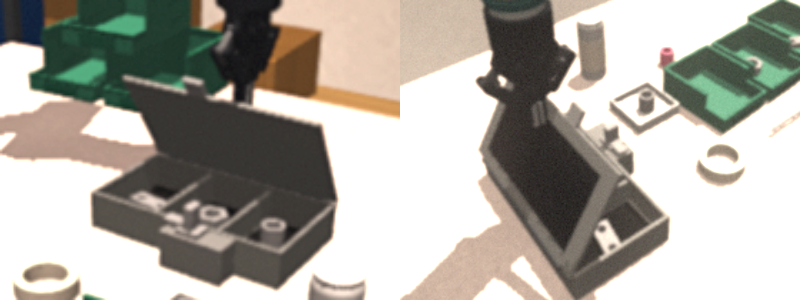

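>>> {"api": "apply_moves", "payload": {
  "xyz": [
    [0,0.08,0.055],
    [0,0.067,0.085],
    [0,0.022,0.05],
    [0,0.022,0.05],
    [0,0.01,0.05],
    [0,0.005,0.04],
    [0,0,0.01],
    [0,0,0]
  ],
  "rot": [
    [0,0,0],
    [0,0,0],
    [0,0,0],
    [0,0,0],
    [0,0,0],
    [0,0,0],
    [0,0,0],
    [0,0,0]
  ],
  "hand": [-1,-1,-1,-1,-1,-1,-1,-1]
}}

```text
clock: 11.35
position: [0.5197, 0.1852, 0.0586]
ee_rot: [-0.0, 0.999, -0.034, -0.0]
contact_force: [-0.4, 0.6, 0.8]
width: 0.0001
gripper_force: 0.0
```

>>> {"api": "apply_moves", "payload": {
  "xyz": [
    [0,0,0.005],
    [0,0,0]
  ],
  "rot": [
    [0,0,0],
    [0,0,0]
  ],
  "hand": [-1,-1]
}}

```text
clock: 11.6
position: [0.52, 0.1851, 0.0576]
ee_rot: [-0.0, 0.999, -0.034, 0.0]
contact_force: [0.7, 0.8, 0.2]
width: 0.0001
gripper_force: 0.0
```

Press on in small steps until the force shows the lid seated.

>>> {"api": "apply_moves", "payload": {
  "xyz": [
    [0,0,0.005],
    [0,0,0]
  ],
  "rot": [
    [0,0,0],
    [0,0,0]
  ],
  "hand": [-1,-1]
}}

```text
clock: 11.85
position: [0.52, 0.185, 0.056]
ee_rot: [-0.0, 0.999, -0.035, 0.0]
contact_force: [-0.3, -1.0, 1.2]
width: -0.0004
gripper_force: 0.7
```

>>> {"api": "apply_moves", "payload": {
  "xyz": [
    [0,0,0.005],
    [0,0,0]
  ],
  "rot": [
    [0,0,0],
    [0,0,0]
  ],
  "hand": [-1,-1]
}}

```text
clock: 12.1
position: [0.52, 0.185, 0.056]
ee_rot: [-0.0, 0.999, -0.035, 0.001]
contact_force: [-1.7, -0.2, 11.2]
width: 0.0003
gripper_force: 5.4
```

>>> {"api": "apply_moves", "payload": {
  "xyz": [
    [0,0,-0.1],
    [0,0,-0.18],
    [0.1,0.09,-0.1],
    [0.1,0.09,0],
    [0,0,0],
    [0,0,0]
  ],
  "rot": [
    [0,0,0],
    [0,0,0],
    [0,0,0],
    [0,0,0],
    [0,0,0],
    [0,0,0]
  ],
  "hand": [-1,-1,-1,-1,-1,-1]
}}

```text
clock: 12.85
position: [0.5749, 0.127, 0.1676]
ee_rot: [-0.0, 0.999, -0.035, -0.001]
contact_force: [-0.6, 0.2, -1.1]
width: 0.0
gripper_force: 0.0
```

```bash
python3 - <<'E'
from h import *
suv()
i1,_=snap("scene","scene5"); i2,_=snap("side","side5"); i3,w=snap("wrist","wrist5")
u,v=proj(w,[.52,.1286,.086])[0]; print(u,v)
x=int(np.clip(u-80,0,352));y=int(np.clip(v-60,0,264)); print("wcrop",x,y)
C=cv2.INTER_CUBIC
cv2.imwrite("pics/c6.png",cv2.convertScaleAbs(np.vstack([np.hstack([cv2.resize(i1[105:195,220:340,::-1],(400,300),interpolation=C),cv2.resize(i2[210:330,130:290,::-1],(400,300),interpolation=C)]),np.hstack([cv2.resize(i3[:,:,::-1],(400,300)),cv2.resize(i3[y:y+120,x:x+160,::-1],(400,300),interpolation=C)])]),alpha=1.4,beta=10))
E
```

```text
t 12.85 s -0.1665 v -0.0813 z 0.1676 F [-0.6  0.2 -1.1] 3.3673883683439324e-05
258.4984065277551 260.28876379179786
wcrop 178 200
```

View pics/c6.png

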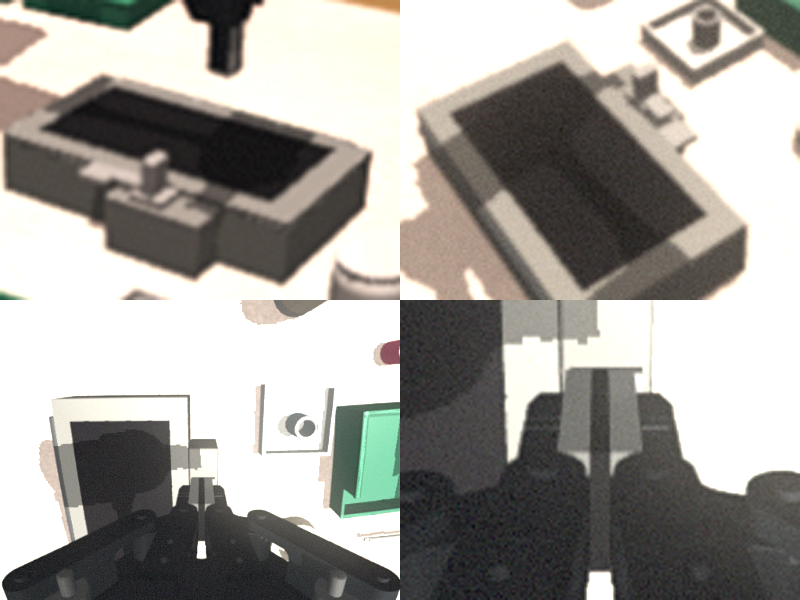

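```bash
python3 - <<'E'
from h import *
_,a=load("scene5");_,b=load("side5")
X,r=tri([(a,(266.2,151.3)),(b,(226.6,238))]); print(X,r)
d=X[:2]-[.5054,.2988]; print("s",d@[.07,.9975],"v",d@[-.9975,.07])
E
```

```text
[0.51932414 0.13114926 0.0877602 ] [np.float64(0.0010730460664217173), np.float64(0.0010730460664216453)]
s -0.16625692092397093 v -0.025624880205078727
```

>>> {"api": "apply_moves", "payload": {
  "xyz": [
    [0,0,0.14],
    [0,0,0.14],
    [0,0,0.05],
    [0,0,0],
    [0,0,0]
  ],
  "rot": [
    [0,0,0],
    [0,0,0],
    [0,0,0],
    [0,0,0],
    [0,0,0]
  ],
  "hand": [-1,-1,-1,-1,-1]
}}

```text
clock: 13.62
position: [0.5771, 0.1272, 0.0709]
ee_rot: [-0.0, 0.999, -0.034, 0.002]
contact_force: [0.4, -0.3, 0.8]
width: -0.0002
gripper_force: 0.0
```

>>> {"api": "apply_moves", "payload": {
  "xyz": [
    [-0.06,0,0],
    [-0.06,0,0],
    [-0.04,0,0],
    [-0.03,0,0],
    [-0.03,0,0],
    [0,0,0]
  ],
  "rot": [
    [0,0,0],
    [0,0,0],
    [0,0,0],
    [0,0,0],
    [0,0,0],
    [0,0,0]
  ],
  "hand": [-1,-1,-1,-1,-1,-1]
}}

```text
clock: 14.38
position: [0.5091, 0.1315, 0.0694]
ee_rot: [0.0, 0.999, -0.034, -0.0]
contact_force: [0.5, 0.4, -0.6]
width: -0.0001
gripper_force: 0.0
```

```bash
python3 - <<'E'
from h import *
suv()
E
```

```text
t 14.375 s -0.1666 v -0.0154 z 0.0694 F [ 0.5  0.4 -0.6] -8.257681420903158e-05
```

>>> {"api": "apply_moves", "payload": {
  "xyz": [
    [-0.015,0,0],
    [-0.01,0,0],
    [0,0,0]
  ],
  "rot": [
    [0,0,0],
    [0,0,0],
    [0,0,0]
  ],
  "hand": [-1,-1,-1]
}}

```text
clock: 14.75
position: [0.507, 0.1317, 0.0696]
ee_rot: [-0.0, 0.999, -0.034, 0.004]
contact_force: [7.7, 0.3, -5.9]
width: -0.0004
gripper_force: 4.1
```

>>> {"api": "apply_moves", "payload": {
  "xyz": [
    [-0.006,0,0],
    [0,0,0]
  ],
  "rot": [
    [0,0,0],
    [0,0,0]
  ],
  "hand": [-1,-1]
}}

```text
clock: 15.0
position: [0.507, 0.1317, 0.0697]
ee_rot: [-0.0, 0.999, -0.034, 0.006]
contact_force: [11.1, -1.4, -8.9]
width: -0.0002
gripper_force: 5.5
```

>>> {"api": "apply_moves", "payload": {
  "xyz": [
    [0.05,0,0],
    [0.1,0,-0.1],
    [0.1,0,-0.15],
    [0,0,-0.15],
    [0,0,0]
  ],
  "rot": [
    [0,0,0],
    [0,0,0],
    [0,0,0],
    [0,0,0],
    [0,0,0]
  ],
  "hand": [-1,-1,-1,-1,-1]
}}

```text
clock: 15.62
position: [0.5779, 0.1272, 0.1928]
ee_rot: [-0.001, 0.999, -0.035, 0.003]
contact_force: [-0.1, -0.2, -1.0]
width: 0.0002
gripper_force: 0.0
```

```bash
python3 - <<'E'
from h import *
suv()
i1,a=snap("scene","scene6"); i2,b=snap("side","side6"); i3,w=snap("wrist","wrist6")
C=cv2.INTER_CUBIC
p=cv2.resize(i1[125:185,235:315,::-1],(400,300),interpolation=C); q=cv2.resize(i2[220:280,190:270,::-1],(400,300),interpolation=C)
p0,_=load("scene5");q0,_=load("side5")
cv2.imwrite("pics/c7.png",cv2.convertScaleAbs(np.vstack([np.hstack([p,q]),np.hstack([cv2.resize(p0[125:185,235:315],(400,300),interpolation=C),cv2.resize(q0[220:280,190:270],(400,300),interpolation=C)])]),alpha=1.3,beta=10))
E
```

```text
t 15.625 s -0.1661 v -0.0843 z 0.1928 F [-0.1 -0.2 -1. ] 0.00017313224670684614
```

View pics/c7.png

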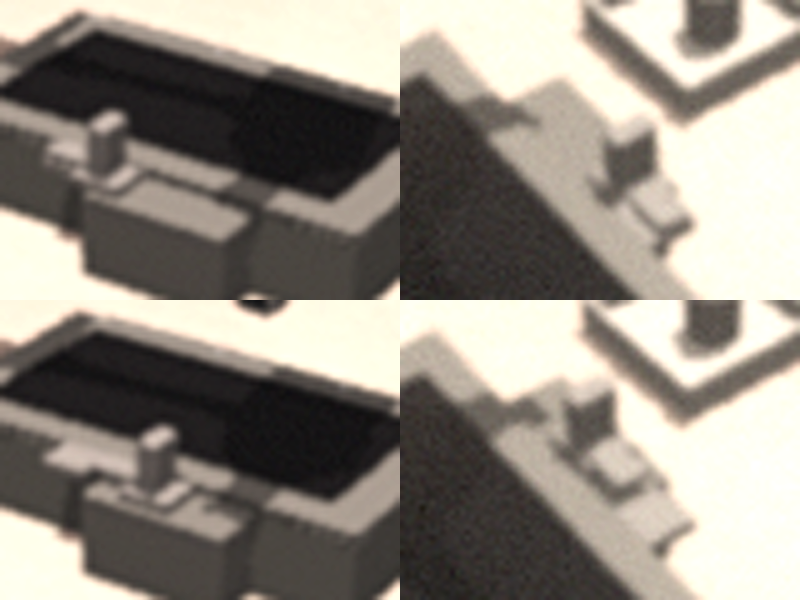

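```bash
python3 - <<'E'
from h import *
_,a=load("scene6");_,b=load("side6")
S=lambda x,y:(235+x/5,125+y/5); D=lambda x,y:(190+x/5,220+y/5)
for p,q in [(S(157,134),D(190,90)),(S(107,119),D(230,130))]:
    X,r=tri([(a,p),(b,q)]); d=X[:2]-[.5054,.2988]; print(X,r[0],"s",d@[.07,.9975],"v",d@[-.9975,.07])
# image-registration of the fin top patch between the two pictures -> travel at z=.086
for t0,t1,c,uv in [("scene5","scene6",a,S(157,134)),("side5","side6",b,D(190,90))]:
    A=load(t0)[0];B=load(t1)[0];x,y=map(int,np.round(uv))
    T=cv2.resize(A[y-4:y+6,x-5:x+6],None,fx=8,fy=8,interpolation=cv2.INTER_CUBIC)
    W=cv2.resize(B[y-20:y+25,x-25:x+26],None,fx=8,fy=8,interpolation=cv2.INTER_CUBIC)
    m=cv2.matchTemplate(W,T,cv2.TM_CCOEFF_NORMED);_,mx,_,l=cv2.minMaxLoc(m)
    d=(l[0]/8-20,l[1]/8-16); P=onz(c,uv,.086);Q=onz(c,np.add(uv,d),.086); print(t0,mx,d,np.linalg.norm(Q-P),Q-P)
E
```

```text
[0.51960226 0.12888087 0.08688708] 0.0003710953811307089 s -0.16850017828751768 v -0.026061093291739616
[0.48923901 0.13128359 0.08648467] 0.00027094226945802955 s -0.1682288877188466 v 0.004394435668629771
scene5 0.9959279894828796 (-10.0, -3.125) 0.03050174361368016 [-0.03042248  0.00219752  0.        ]
side5 0.9906975030899048 (8.25, 7.75) 0.030450706853886525 [-0.03039606  0.00182351  0.        ]
```

```bash
python3 - <<'E'
from h import *
_,a=load("scene6")
S=lambda x,y:(235+x/5,125+y/5)
for n,uv,z in [("ledge FL",(85,203),.05),("ledge FR",(222,242),.05),("ledge BR",(250,212),.05),("lug L5",(45,157),.056),("lug R5",(125,172),.056),("slide front L6",(93,185),.056),("slide front R6",(122,190),.056),("slide R back6",(143,172),.056)]:
    X=onz(a,S(*uv),z); d=X[:2]-[.5054,.2988]; print(n,X.round(4),"s",(d@[.07,.9975]).round(4),"v",(d@[-.9975,.07]).round(4))
E
```

```text
ledge FL [0.4916 0.1061 0.05  ] s -0.1932 v 0.0003
ledge FR [0.5698 0.1069 0.05  ] s -0.1869 v -0.0777
ledge BR [0.5681 0.1416 0.05  ] s -0.1525 v -0.0736
lug L5 [0.4536 0.1291 0.056 ] s -0.1729 v 0.0398
lug R5 [0.498  0.1363 0.056 ] s -0.1626 v -0.004
slide front L6 [0.4909 0.1153 0.056 ] s -0.184 v 0.0016
slide front R6 [0.5063 0.1184 0.056 ] s -0.1799 v -0.0135
slide R back6 [0.506  0.1411 0.056 ] s -0.1572 v -0.0116
```

>>> {"api": "apply_moves", "payload": {
  "xyz": [
    [-0.14,-0.04,0],
    [-0.14,-0.04,0],
    [-0.135,-0.04,0],
    [0,0,0.15],
    [0,0,0.15],
    [0,0,0.11],
    [0,0,0.03],
    [0,0,0]
  ],
  "rot": [
    [0,0,0],
    [0,0,0],
    [0,0,0],
    [0,0,0],
    [0,0,0],
    [0,0,0],
    [0,0,0],
    [0,0,0]
  ],
  "hand": [-1,-1,-1,-1,-1,-1,-1,-1]
}}

```text
clock: 16.77
position: [0.4524, 0.1712, 0.0569]
ee_rot: [0.0, 0.999, -0.035, -0.002]
contact_force: [-0.5, -0.0, 0.2]
width: 0.0002
gripper_force: 0.0
```

>>> {"api": "apply_moves", "payload": {
  "xyz": [
    [0,0,0.01],
    [0,0,0.01],
    [0,0,0]
  ],
  "rot": [
    [0,0,0],
    [0,0,0],
    [0,0,0]
  ],
  "hand": [-1,-1,-1]
}}

```text
clock: 17.15
position: [0.4538, 0.1715, 0.0555]
ee_rot: [-0.0, 0.999, -0.034, 0.001]
contact_force: [-8.7, -3.2, 35.0]
width: -0.0003
gripper_force: 17.4
```

>>> {"api": "apply_moves", "payload": {
  "xyz": [
    [0,0,-0.15],
    [0,0,-0.15],
    [0.112,0.042,0],
    [0.112,0.042,0],
    [0.112,0.042,0],
    [0,0,0.13],
    [0,0,0.13],
    [0,0,0]
  ],
  "rot": [
    [0,0,0],
    [0,0,0],
    [0,0,0],
    [0,0,0],
    [0,0,0],
    [0,0,0],
    [0,0,0],
    [0,0,0]
  ],
  "hand": [-1,-1,-1,-1,-1,-1,-1,-1]
}}

```text
clock: 18.15
position: [0.5491, 0.1263, 0.0607]
ee_rot: [0.001, 0.999, -0.035, -0.004]
contact_force: [-0.1, -0.2, 0.8]
width: -0.0001
gripper_force: 0.0
```

```bash
python3 - <<'E'
from h import *
suv()
E
```

```text
t 18.15 s -0.169 v -0.0556 z 0.0607 F [-0.1 -0.2  0.8] -5.10219982169081e-05
```

>>> {"api": "apply_moves", "payload": {
  "xyz": [
    [-0.06,0,-0.005],
    [-0.06,0,0],
    [-0.02,0,0],
    [0,0,0]
  ],
  "rot": [
    [0,0,0],
    [0,0,0],
    [0,0,0],
    [0,0,0]
  ],
  "hand": [-1,-1,-1,-1]
}}

```text
clock: 18.65
position: [0.5096, 0.1299, 0.0658]
ee_rot: [-0.0, 0.999, -0.034, 0.001]
contact_force: [-0.0, -0.5, -0.1]
width: 0.0001
gripper_force: 0.0
```

>>> {"api": "apply_moves", "payload": {
  "xyz": [
    [-0.01,0,0],
    [-0.01,0,0],
    [0,0,0]
  ],
  "rot": [
    [0,0,0],
    [0,0,0],
    [0,0,0]
  ],
  "hand": [-1,-1,-1]
}}

```text
clock: 19.02
position: [0.507, 0.13, 0.0654]
ee_rot: [-0.0, 0.999, -0.034, 0.003]
contact_force: [3.9, -0.1, -1.6]
width: -0.0003
gripper_force: 2.4
```

```bash
python3 - <<'E'
from h import *
suv()
E
```

```text
t 19.025 s -0.1683 v -0.0134 z 0.0654 F [ 3.9 -0.1 -1.6] -0.0002644403961926079
```

Same stop position; push harder in small steps to see whether it yields.

>>> {"api": "apply_moves", "payload": {
  "xyz": [
    [-0.01,0,0],
    [-0.01,0,0],
    [0,0,0]
  ],
  "rot": [
    [0,0,0],
    [0,0,0],
    [0,0,0]
  ],
  "hand": [-1,-1,-1]
}}

```text
clock: 19.4
position: [0.5068, 0.1301, 0.0657]
ee_rot: [-0.0, 0.999, -0.034, 0.009]
contact_force: [15.6, -3.0, -9.4]
width: 0.0
gripper_force: 7.5
```

>>> {"api": "apply_moves", "payload": {
  "xyz": [
    [-0.01,0,0],
    [-0.01,0,0],
    [0,0,0]
  ],
  "rot": [
    [0,0,0],
    [0,0,0],
    [0,0,0]
  ],
  "hand": [-1,-1,-1]
}}

```text
clock: 19.77
position: [0.5067, 0.1303, 0.0666]
ee_rot: [-0.0, 0.999, -0.034, 0.015]
contact_force: [24.0, -3.2, -16.2]
width: 0.0002
gripper_force: 12.0
```

```bash
python3 - <<'E'
from h import *
suv()
E
```

```text
t 19.775 s -0.168 v -0.0131 z 0.0666 F [ 24.   -3.2 -16.2] 0.00020693795296671363
```

>>> {"api": "apply_moves", "payload": {
  "xyz": [
    [0.06,0,0],
    [0.04,0,-0.15],
    [0,0,-0.17],
    [-0.16,0,0],
    [-0.16,0,0],
    [-0.16,0,0.08],
    [0,0,0.08],
    [0,0,0]
  ],
  "rot": [
    [0,0,0],
    [0,0,0],
    [0,0,0],
    [0,0,0],
    [0,0,0],
    [0,0,0],
    [0,0,0],
    [0,0,0]
  ],
  "hand": [-1,-1,-1,-1,-1,-1,-1,-1]
}}

```text
clock: 20.78
position: [0.3758, 0.1385, 0.1117]
ee_rot: [0.0, 0.999, -0.034, -0.002]
contact_force: [0.7, -0.8, -0.2]
width: -0.0001
gripper_force: 0.0
```

```bash
python3 - <<'E'
from h import *
suv()
i3,w=snap("wrist","wrist7"); i1,a=snap("scene","scene7"); i2,b=snap("side","side7")
S=lambda x,y:(235+x/5,125+y/5); D=lambda x,y:(190+x/5,220+y/5)
for t0,t1,c,uv in [("scene0","scene5",a,S(157,134)),("scene0","scene7",a,S(157,134)),("side0","side7",b,D(190,90)),("scene6","scene7",a,S(107,119))]:
    A=load(t0)[0];B=load(t1)[0];x,y=map(int,np.round(uv))
    T=cv2.resize(A[y-4:y+6,x-5:x+6],None,fx=8,fy=8,interpolation=cv2.INTER_CUBIC)
    W=cv2.resize(B[y-20:y+25,x-25:x+26],None,fx=8,fy=8,interpolation=cv2.INTER_CUBIC)
    m=cv2.matchTemplate(W,T,cv2.TM_CCOEFF_NORMED);_,mx,_,l=cv2.minMaxLoc(m)
    d=(l[0]/8-20,l[1]/8-16); P=onz(c,uv,.086);Q=onz(c,np.add(uv,d),.086); print(t0,t1,mx,d,(Q-P).round(4))
u,v=proj(w,[.489,.131,.07])[0]; print(u,v)
x=int(np.clip(u-80,0,352));y=int(np.clip(v-60,0,264)); print("wcrop",x,y)
C=cv2.INTER_CUBIC
f=lambda im,al: cv2.convertScaleAbs(im,alpha=al,beta=5)
wc=cv2.resize(i3[y:y+120,x:x+160,::-1],(800,600),interpolation=C)
wc[300:,:400]=cv2.resize(i1[130:175,235:295,::-1],(400,300),interpolation=C) if False else wc[300:,:400]
cv2.imwrite("pics/c8.png",f(wc,1.0))
E
```

```text
t 20.775 s -0.1689 v 0.1181 z 0.1117 F [ 0.7 -0.8 -0.2] -9.130593400449645e-05
scene0 scene5 0.6369494199752808 (-4.625, -5.625) [-0.0257  0.0221  0.    ]
scene0 scene7 0.6242720484733582 (-14.625, -8.5) [-0.0566  0.0234  0.    ]
side0 side7 0.8495438694953918 (-5.5, 0.375) [0.0069 0.0096 0.    ]
scene6 scene7 0.9994283318519592 (0.0, 0.0) [0. 0. 0.]
253.55143029944867 22.38630015530589
wcrop 173 0
```

View pics/c8.png

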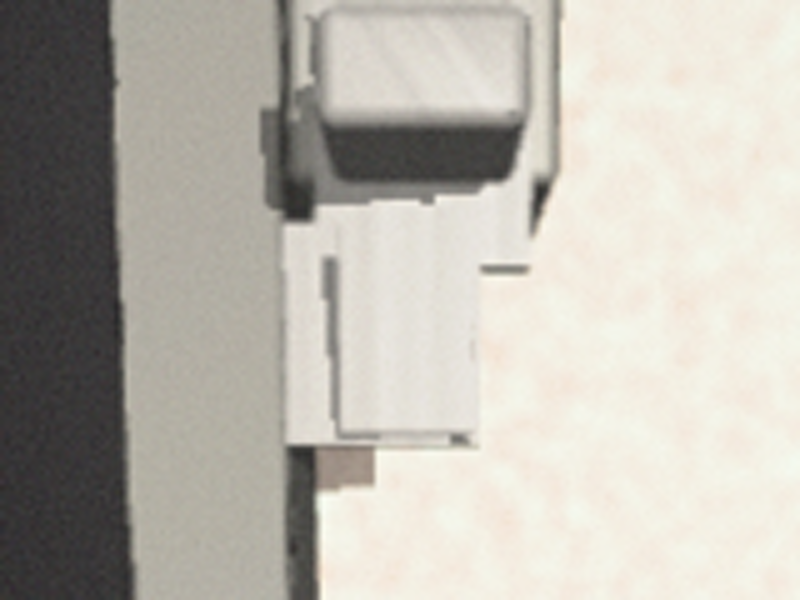

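>>> {"api": "apply_moves", "payload": {
  "xyz": [
    [0.15,0,0.07],
    [0.143,0,0.065],
    [0,0,0],
    [0.04,0,0],
    [0.04,0,0],
    [0.04,0,0],
    [0,0,0]
  ],
  "rot": [
    [0,0,0],
    [0,0,0],
    [0,0,0],
    [0,0,0],
    [0,0,0],
    [0,0,0],
    [0,0,0]
  ],
  "hand": [-1,-1,-1,-1,-1,-1,-1]
}}

```text
clock: 21.8
position: [0.5035, 0.1303, 0.0729]
ee_rot: [-0.0, 0.999, -0.035, 0.001]
contact_force: [-0.9, -0.7, 0.0]
width: -0.0002
gripper_force: 0.0
```

>>> {"api": "apply_moves", "payload": {
  "xyz": [
    [0.01,0,0],
    [0.01,0,0],
    [0,0,0]
  ],
  "rot": [
    [0,0,0],
    [0,0,0],
    [0,0,0]
  ],
  "hand": [-1,-1,-1]
}}

```text
clock: 22.18
position: [0.508, 0.1299, 0.0725]
ee_rot: [-0.0, 0.999, -0.035, 0.0]
contact_force: [-1.2, 0.7, 0.7]
width: -0.0002
gripper_force: 0.3
```

```bash
python3 - <<'E'
from h import *
suv()
E
```

```text
t 22.175 s -0.1683 v -0.0144 z 0.0725 F [-1.2  0.7  0.7] -0.00019461828039857453
```

>>> {"api": "apply_moves", "payload": {
  "xyz": [
    [0.01,0,0],
    [0.005,0,0],
    [0,0,0]
  ],
  "rot": [
    [0,0,0],
    [0,0,0],
    [0,0,0]
  ],
  "hand": [-1,-1,-1]
}}

```text
clock: 22.55
position: [0.5082, 0.1297, 0.072]
ee_rot: [0.0, 0.999, -0.035, -0.004]
contact_force: [-8.7, 0.6, 5.8]
width: -0.0001
gripper_force: 4.0
```

```bash
python3 - <<'E'
from h import *
suv()
i1,a=snap("scene","scene8"); i2,b=snap("side","side8")
S=lambda x,y:(235+x/5,125+y/5); D=lambda x,y:(190+x/5,220+y/5)
E
```

```text
t 22.55 s -0.1685 v -0.0147 z 0.072 F [-8.7  0.6  5.8] -0.00013807497626796235
```

>>> {"api": "apply_moves", "payload": {
  "xyz": [
    [-0.03,0,0],
    [0,0,-0.15],
    [0.115,0,0],
    [0.115,0,0],
    [0,0,0.1],
    [0,0,0.06],
    [0,0,0]
  ],
  "rot": [
    [0,0,0],
    [0,0,0],
    [0,0,0],
    [0,0,0],
    [0,0,0],
    [0,0,0],
    [0,0,0]
  ],
  "hand": [-1,-1,-1,-1,-1,-1,-1]
}}

```text
clock: 23.52
position: [0.5714, 0.1251, 0.0679]
ee_rot: [0.0, 0.999, -0.035, -0.001]
contact_force: [0.2, 0.9, -0.2]
width: -0.0
gripper_force: 0.0
```

>>> {"api": "apply_moves", "payload": {
  "xyz": [
    [-0.05,0,0],
    [-0.05,0,0],
    [-0.05,0,0],
    [-0.04,0,0],
    [-0.02,0,0],
    [-0.01,0,0],
    [0,0,0]
  ],
  "rot": [
    [0,0,0],
    [0,0,0],
    [0,0,0],
    [0,0,0],
    [0,0,0],
    [0,0,0],
    [0,0,0]
  ],
  "hand": [-1,-1,-1,-1,-1,-1,-1]
}}

```text
clock: 24.4
position: [0.507, 0.13, 0.0696]
ee_rot: [-0.0, 0.999, -0.035, 0.001]
contact_force: [1.4, -0.7, 1.0]
width: 0.0002
gripper_force: 1.0
```

```bash
python3 - <<'E'
from h import *
suv()
E
```

```text
t 24.4 s -0.1683 v -0.0135 z 0.0696 F [ 1.4 -0.7  1. ] 0.00017467583185813823
```

Nearly at the stop; seat it, then back off.

>>> {"api": "apply_moves", "payload": {
  "xyz": [
    [-0.01,0,0],
    [-0.01,0,0],
    [-0.005,0,0],
    [0,0,0]
  ],
  "rot": [
    [0,0,0],
    [0,0,0],
    [0,0,0],
    [0,0,0]
  ],
  "hand": [-1,-1,-1,-1]
}}

```text
clock: 24.9
position: [0.5067, 0.13, 0.0699]
ee_rot: [-0.0, 0.999, -0.034, 0.008]
contact_force: [14.5, -1.6, -8.6]
width: 0.0001
gripper_force: 7.2
```

>>> {"api": "apply_moves", "payload": {
  "xyz": [
    [0.06,0,0],
    [0.06,0,-0.1],
    [0,0,-0.18],
    [0,0,-0.18],
    [0,0,0],
    [0,0,0]
  ],
  "rot": [
    [0,0,0],
    [0,0,0],
    [0,0,0],
    [0,0,0],
    [0,0,0],
    [0,0,0]
  ],
  "hand": [-1,-1,-1,-1,-1,-1]
}}

```text
clock: 25.65
position: [0.5335, 0.1279, 0.2064]
ee_rot: [0.0, 0.999, -0.035, -0.002]
contact_force: [-0.6, 0.6, -0.6]
width: 0.0002
gripper_force: 0.0
```

```bash
python3 - <<'E'
from h import *
suv()
i1,a=snap("scene","scene9"); i2,b=snap("side","side9")
for t0,t1,c,x,y in [("scene6","scene9",a,256,149),("side6","side9",b,236,246)]:
    A=load(t0)[0];B=load(t1)[0]
    m=cv2.matchTemplate(B[y-20:y+25,x-25:x+26],A[y-6:y+8,x-7:x+8],cv2.TM_CCOEFF_NORMED);_,mx,_,l=cv2.minMaxLoc(m)
    print(t0,mx,l[0]-18,l[1]-14)
E
```

```text
t 25.65 s -0.1685 v -0.04 z 0.2064 F [-0.6  0.6 -0.6] 0.00019793429127057676
scene6 0.9995177388191223 0 0
side6 0.9978041648864746 0 0
```

The latch is back at its home stop, in the same place as before, and the arm is clear.

```bash
python3 -c "
from rig import job
print(job.sign_off())"
```

```text
the job is handed in; nothing more can be done
None
```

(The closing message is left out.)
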